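# Find the pitch-comb leaf that fits the birdhouse screw

### The job

Find out by trying them on the thread which of the three gauge leaves in the rack (red, blue, yellow tabs) matches the maple screw in the stand nearest the robot, and leave that leaf standing in the stand's notches with its teeth fully home in the thread. The two leaves that do not fit belong back in the rack, each standing in a slot. Press the leaves only lightly on the thread, and leave the other things on the bench where they are.

Things in the scene. Friction and masses are not known exactly. Their poses are not given: they have to be found in the camera images.
- leaf_red_grip (a point): Grip centre of the red-tabbed gauge leaf: aluminium comb, 12 mm thick (its y), 70 mm high, 0.11 kg, on edge in a rack slot (which one varies). Tab 54 mm long (x), from 20 mm above to 14 mm below this point; then a bar 116 mm long to 38 mm below, whose ends ride in notches; a strip 68 mm long to 45 mm below; five teeth, 5 mm long, tips 50 mm below, the middle one at x = 0.
- leaf_blue_grip (a point): Grip centre of the blue-tabbed leaf. Shaped as the red one. The leaves differ only in tooth spacing: 8, 10 or 12 mm, each matching one of the screws. Fully meshed, this point is 115 mm above the screw stand's origin; with tooth tips riding on crests 120 mm; a leaf of wrong spacing stays at least 3 mm too high (118 mm or more) anywhere.
- leaf_yellow_grip (a point): Grip centre of the yellow-tabbed leaf. Shaped as the red one. A matching leaf drops into the thread within about 1.5 mm either side of the right place along x, which recurs at every spacing; elsewhere it stands on the crests and has to be slid along x until it drops. Pressed in off-centre, its flanks push it sideways towards its place. Seated, it has about 1 mm of play each way.
- screw_1: One of three like stands fixed to the bench: plywood base 150 x 84 x 12 mm with a level maple screw, 50 mm across the crests. Gauge only the stand nearest the robot (x below 0.7); the two others are parked behind, x about 0.79. Origin: centre of the underside; x along the screw, z up. Crests' top 70 mm above the origin, over y = 0. Which stand is in front varies.
- screw_2: Second stand, like screw_1. Cheeks 10 mm thick at x = -54 and +54 mm, 105 mm high, 70 mm wide, each with an upright notch at y = 0, 17 mm wide (mouth flared to 25 mm), floor at 73 mm, open along x: a leaf lowered from above, its x along the screw, has its bar ends held upright there. Thread 85 mm long, 5.5 mm deep, spacing 8, 10 or 12 mm.
- screw_3: Third stand, like screw_1. Each screw is turned at random, so where its crests lie along x is not known. The screw rests on a springy saddle: pushed down it starts to give at about 1.5 N, then 3 N per mm, to a hard stop 6 mm down (20 N); along x it does not give. Thread, cheeks and leaves are damaged above 12 N.
- rack: Fixed dark wooden rack: base 130 (x) x 236 (y) x 8 mm; origin at the centre of its underside. Three slots along x at y = -70, 0 and +70 mm, each a pair of walls at x = -50 and +50 mm, 10 mm thick, 44 mm wide, 50 mm high, with a notch 17 mm wide (mouth flared to 25 mm), floor at 22 mm. A leaf rests there on its bar, its x along the rack's x, grip centre 60 mm above the origin.
- screwdriver: Bystander: screwdriver with chrome blade and yellow grip, 180 mm long, lying in the open plywood lid box.
- sanding_pad: Bystander: black rubber sanding pad, 110 x 65 x 28 mm.
- entrance_disc: Bystander: smooth maple disc, 70 mm across, 12 mm thick, lying flat.
- ridge_cap_1: Bystander: folded aluminium roof ridge cap, 130 x 80 mm, 23 mm high.
- ridge_cap_2: Bystander: the second ridge cap, same size.
- glue_bottle: Bystander: white glue bottle with orange cap, 56 mm across, 150 mm high, standing.
Mind the look-alikes: they are no part of the job. What is shaped like the screw_1 but pink is not meant. What is shaped like the part that bears leaf_yellow_grip but black is not meant.

How it is judged (in metres and radians):
At the end, for the whole second after the job is handed in: One leaf stands in the front stand's notches, teeth fully in the thread (grip centre within 1.8 mm of 115 mm above the stand's origin, within 18 mm of its centre along x); the other two stand in rack slots (within 5 mm of resting height, 15 mm along x); all upright within 0.3 rad, at rest (linear speed of each of leaf_red, leaf_blue, leaf_yellow below 0.02 m/s and angle between each of leaf_red_grip, leaf_blue_grip, leaf_yellow_grip's own z axis and vertical below 0.3 rad and ((((world x of screw_1 below 0.7 m and z of leaf_red_grip in the frame of screw_1 between 0.11 and 0.1168 m and x of leaf_red_grip in the frame of screw_1 between -0.018 and 0.018 m and y of leaf_red_grip in the frame of screw_1 between -0.01 and 0.01 m) or (world x of screw_2 below 0.7 m and z of leaf_red_grip in the frame of screw_2 between 0.11 and 0.1168 m and x of leaf_red_grip in the frame of screw_2 between -0.018 and 0.018 m and y of leaf_red_grip in the frame of screw_2 between -0.01 and 0.01 m) or (world x of screw_3 below 0.7 m and z of leaf_red_grip in the frame of screw_3 between 0.11 and 0.1168 m and x of leaf_red_grip in the frame of screw_3 between -0.018 and 0.018 m and y of leaf_red_grip in the frame of screw_3 between -0.01 and 0.01 m)) and z of leaf_blue_grip in the frame of rack between 0.055 and 0.065 m and x of leaf_blue_grip in the frame of rack between -0.015 and 0.015 m and y of leaf_blue_grip in the frame of rack between -0.085 and 0.085 m and z of leaf_yellow_grip in the frame of rack between 0.055 and 0.065 m and x of leaf_yellow_grip in the frame of rack between -0.015 and 0.015 m and y of leaf_yellow_grip in the frame of rack between -0.085 and 0.085 m) or (((world x of screw_1 below 0.7 m and z of leaf_blue_grip in the frame of screw_1 between 0.11 and 0.1168 m and x of leaf_blue_grip in the frame of screw_1 between -0.018 and 0.018 m and y of leaf_blue_grip in the frame of screw_1 between -0.01 and 0.01 m) or (world x of screw_2 below 0.7 m and z of leaf_blue_grip in the frame of screw_2 between 0.11 and 0.1168 m and x of leaf_blue_grip in the frame of screw_2 between -0.018 and 0.018 m and y of leaf_blue_grip in the frame of screw_2 between -0.01 and 0.01 m) or (world x of screw_3 below 0.7 m and z of leaf_blue_grip in the frame of screw_3 between 0.11 and 0.1168 m and x of leaf_blue_grip in the frame of screw_3 between -0.018 and 0.018 m and y of leaf_blue_grip in the frame of screw_3 between -0.01 and 0.01 m)) and z of leaf_red_grip in the frame of rack between 0.055 and 0.065 m and x of leaf_red_grip in the frame of rack between -0.015 and 0.015 m and y of leaf_red_grip in the frame of rack between -0.085 and 0.085 m and z of leaf_yellow_grip in the frame of rack between 0.055 and 0.065 m and x of leaf_yellow_grip in the frame of rack between -0.015 and 0.015 m and y of leaf_yellow_grip in the frame of rack between -0.085 and 0.085 m) or (((world x of screw_1 below 0.7 m and z of leaf_yellow_grip in the frame of screw_1 between 0.11 and 0.1168 m and x of leaf_yellow_grip in the frame of screw_1 between -0.018 and 0.018 m and y of leaf_yellow_grip in the frame of screw_1 between -0.01 and 0.01 m) or (world x of screw_2 below 0.7 m and z of leaf_yellow_grip in the frame of screw_2 between 0.11 and 0.1168 m and x of leaf_yellow_grip in the frame of screw_2 between -0.018 and 0.018 m and y of leaf_yellow_grip in the frame of screw_2 between -0.01 and 0.01 m) or (world x of screw_3 below 0.7 m and z of leaf_yellow_grip in the frame of screw_3 between 0.11 and 0.1168 m and x of leaf_yellow_grip in the frame of screw_3 between -0.018 and 0.018 m and y of leaf_yellow_grip in the frame of screw_3 between -0.01 and 0.01 m)) and z of leaf_red_grip in the frame of rack between 0.055 and 0.065 m and x of leaf_red_grip in the frame of rack between -0.015 and 0.015 m and y of leaf_red_grip in the frame of rack between -0.085 and 0.085 m and z of leaf_blue_grip in the frame of rack between 0.055 and 0.065 m and x of leaf_blue_grip in the frame of rack between -0.015 and 0.015 m and y of leaf_blue_grip in the frame of rack between -0.085 and 0.085 m))); the robot touches nothing.
It fails at once if a leaf is pressed on a screw or its stand with more than 12 N (contact force between any of leaf_red, leaf_blue, leaf_yellow and screw_1 above 12 N or contact force between any of leaf_red, leaf_blue, leaf_yellow and screw_2 above 12 N or contact force between any of leaf_red, leaf_blue, leaf_yellow and screw_3 above 12 N).
It fails at once if another thing on the bench is moved more than 30 mm (distance of any of screwdriver, sanding_pad, entrance_disc, ridge_cap_1, ridge_cap_2, glue_bottle from where it was at the start of the episode above 0.03 m).
It also fails if it takes over 72 s, if anything falls off the work surface, if the arm or the gripper's body presses on something with over 40 N, if the wrist force passes 120 N, or if a joint passes its speed limit or range.

### The arm

A 6-joint arm with a two-finger parallel gripper is mounted at the origin on the work surface. World frame = base frame: x ahead of the robot, y to its left, z up, the work surface at z = 0. Lengths are in mm, angles in rad, forces in N, time in s.
With the tool pointing down it reaches from about 350 to 775 mm from the base axis. Payload 7.3 kg.
Tool frame: the origin (TCP) lies between the finger pads; the fingertips stand 22 mm ahead of it and the grasp point (between the pads) lies 3 mm ahead of it (nose_length is the distance from the TCP to the fingertips, in mm); z points along the fingers, y is the direction in which the jaws open and shut (so a half turn about z gives the same grasp; the last joint's range is limited). The gripper opens to 92 mm and grips with 3 to 60 N. Pads are 19 mm wide; open, the fingers measure 130 mm over their backs; the gripper's body (75 mm by 190 mm) begins 47 mm behind the grasp point.
Start: joints at [1.012, 0.342, 1.524, -0, 1.275, -0.146], TCP at [210.604, 480.925, 248.741] pointing down, gripper open.
Joint ranges: [-2.53, 2.53], [-0.77, 2.02], [0.04, 2.7], [-1, 4.14], [0.28, 2.66], [-3.11, 3.11]. Speed limits (rad/s): [2.57, 2.57, 3.14, 3.14, 3.14, 3.14].

### API

Orientations are given as [roll, pitch, yaw] about the fixed x, y, z axes, in that order (R = Rz(yaw) Ry(pitch) Rx(roll)).
In Python, from plant import get_obs, capture, close_job, nose_length gives the robot as it stands.
- The arm moves only by the tool step_arm, never from a script. Its argument "increments" is text: rows parted by semicolons, each of 7 numbers parted by spaces: the turn, a rotation vector about the tool's x, y, z in rad, then the shift along the tool's x, y, z in mm, then the opening, from -1 (shut) to 1 (fully open). A call has 1 to 20 rows; each row is the pose to reach, as a shift and turn from the pose commanded when the call began, along the tool's axes at that moment; what a row does not reach only later rows make up. A row lasts 1/8 s, in which the tool goes at most 62.5 mm and 10.7 degrees, less where a joint would pass 70% of its speed; a pose out of reach is approached as far as the arm can. A call with a gripper value outside its range is refused whole. The fingers move at their own pace and stop on an object; the grip force is fixed at half the most. Time passes only in rows, so rows that repeat a pose let the fingers close. It gives the time, the measured TCP pose, the force and the opening at its end, in the units of the state.
- get_obs(): the state, without advancing time (a new reading comes with each control period).
- capture(name): name is "side" or "top" or "wrist"; returns a dict with "frame" (420x560x3 uint8, red, green, blue), "K" (3x3 intrinsics, pixels), "extrinsics" (4x4, takes a point from world to camera coordinates); the wrist camera has in their place "tool_from_camera" (4x4, takes a point from camera to tool coordinates, whose origin is the TCP and whose axes are the flange's). Camera axes: x right, y down, z forward; pixel columns grow to the right and rows downward; lengths in mm; the calibration is good to about 2 mm. A picture is of the moment at which its call begins: read the wrist's pose just before it. There is no depth.
- close_job(): hands the job in, once; it reports no verdict.
The state is a dict: "time": time; "joint_positions": joint angles; "dq": joint speeds; "tau": joint torques, N m; "tool_pos": TCP position; "tcp_rot": TCP orientation; "contact_force": force on the tool from outside, world axes, zero at the start; "moment": the same for the moment, N m; "grip_width": finger opening in mm.
Only numpy, scipy, OpenCV 4.12 (cv2) and the standard library are available. Lean on these libraries where they do the work, as an engineer would, in place of code of your own. Each camera call takes 0.05 s, during which the arm holds its last target.

## Working session

There is one attempt and no reset: what is moved stays moved. The work goes in short steps, Python scripts to look and compute and a tool call to move; the robot and the scene stay as the last step left them, time stands still between calls to the robot, and variables do not carry over. Pictures are saved under pics/ and viewed, and the job is handed in when it is done.

Besides the shell and the picture viewer there is one more tool, called after "Request:" as a command line: name --argument value ..., lists and objects as JSON in quotes. step_arm: Moves the arm, as the interface text tells. Its arguments: {"type":"object","properties":{"increments":{"type":"string"}},"required":["increments"]}

```bash
ls; mkdir -p pics
python3 - <<'E'
from plant import *
import cv2
o=get_obs();print(o)
print(nose_length)
for n in("side","top","wrist"):
    c=capture(n);cv2.imwrite(f"pics/{n}0.png",c["frame"][:,:,::-1]);print(n,c["K"].round(1).tolist(),(c["extrinsics"] if n!="wrist" else c["tool_from_camera"]).round(3).tolist())
E
```

```text
pics
{'time': 0.0, 'joint_positions': array([ 1.01200076e+00,  3.42713110e-01,  1.52501464e+00, -5.41752920e-06,
        1.27541308e+00, -1.46052337e-01]), 'dq': array([-0.00082395,  0.00063266, -0.00086222, -0.00027245, -0.00049645,
       -0.00084068]), 'tau': array([-1.50230029e-03, -4.31237984e+01, -2.44220102e+01,  7.17254123e-02,
        5.59319579e-02, -8.06133494e-05]), 'tool_pos': array([210.39382609, 480.58626704, 248.05076553]), 'tcp_rot': array([-3.14006021e+00, -2.20186097e-04,  2.72885084e+00]), 'contact_force': array([ 0.19993607, -0.26585989,  0.80845237]), 'moment': array([ 0.06123683, -0.00571063, -0.01652185]), 'grip_width': 91.95408037297429}
22.0
side [[398.3, 0.0, 275.1], [0.0, 398.3, 209.1], [0.0, 0.0, 1.0]] [[-0.995, -0.1, -0.008, 536.793], [-0.073, 0.777, -0.626, 83.855], [0.069, -0.622, -0.78, 1350.456], [0.0, 0.0, 0.0, 1.0]]
top [[467.5, 0.0, 279.3], [0.0, 467.5, 214.1], [0.0, 0.0, 1.0]] [[-0.017, -1.0, -0.012, 4.797], [-0.996, 0.018, -0.087, 525.944], [0.087, 0.011, -0.996, 1496.6], [0.0, 0.0, 0.0, 1.0]]
wrist [[343.3, 0.0, 273.4], [0.0, 343.3, 209.3], [0.0, 0.0, 1.0]] [[-0.0, -0.963, -0.269, 72.313], [1.0, -0.0, -0.0, -0.826], [0.0, -0.269, 0.963, -135.748], [0.0, 0.0, 0.0, 1.0]]
```

View pics/side0.png

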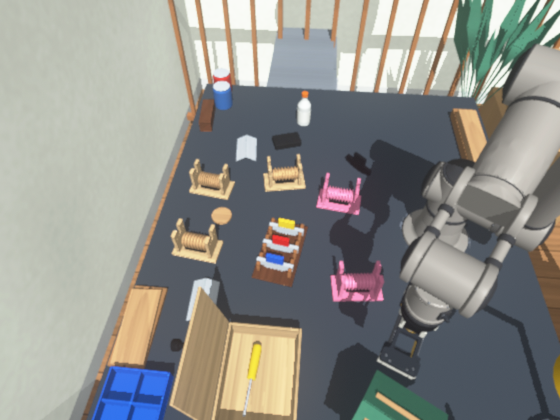

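View pics/top0.png

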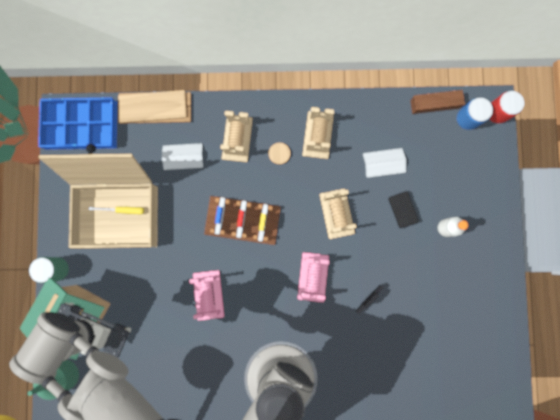

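View pics/wrist0.png

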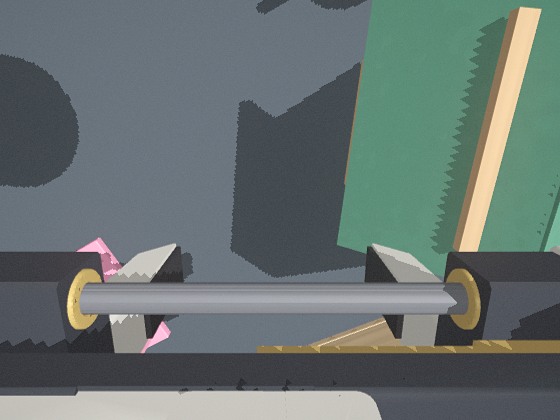

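Candidates in the top view: front maple stand at (338,213). Its look-alikes are the parked maple stands at (237,135) and (319,132) and the pink stands at (313,277) and (208,295). The leaves in the rack are blue (219,216), red (241,219) and yellow (263,222), and the black leaf at (371,298) is a decoy. Next I measure these and crop close.

```bash
cat > h.py <<'E'
import numpy as np,cv2
from plant import *
from scipy.spatial.transform import Rotation as R
def cam(n):
    o=get_obs();c=capture(n)
    f=c["frame"]
    if n=="wrist":
        T=np.eye(4);T[:3,:3]=R.from_euler("xyz",o["tcp_rot"]).as_matrix();T[:3,3]=o["tool_pos"]
        E=T@c["tool_from_camera"]
    else: E=np.linalg.inv(c["extrinsics"])
    return f,c["K"],E
def ray(K,E,u,v,z):
    d=E[:3,:3]@np.linalg.inv(K)@np.array([u,v,1.]);p=E[:3,3]
    return p+d*(z-p[2])/d[2]
def proj(K,E,P):
    q=np.linalg.inv(E)@np.append(P,1.);q=K@q[:3];return q[:2]/q[2]
def save(f,n):cv2.imwrite(f"pics/{n}.png",f[:,:,::-1])
def rect(m,z,K,E):
    c=max(cv2.findContours(m.astype(np.uint8),0,2)[0],key=cv2.contourArea)
    r=cv2.minAreaRect(c);b=cv2.boxPoints(r);B=np.array([ray(K,E,*p,z) for p in b])
    return r,B
E
python3 - <<'E'
from h import *
f,K,E=cam("top")
save(cv2.resize(f[160:300,190:400],None,fx=3.8,fy=3.8,interpolation=cv2.INTER_CUBIC),"topcrop")
hsv=cv2.cvtColor(f,cv2.COLOR_RGB2HSV)
sub=np.zeros(f.shape[:2],bool);sub[185:255,195:290]=1
for n,lo,hi in(("red",0,8),("blue",105,125),("yellow",22,34)):
    m=sub&(hsv[...,0]>=lo)&(hsv[...,0]<=hi)&(hsv[...,1]>(190 if n!="blue" else 150))&(hsv[...,2]>120)
    m=m
    r,B=rect(m,80,K,E);print(n,m.sum(),np.round(r[0]),np.round(r[1],1),B.mean(0).round(1),[np.round(np.linalg.norm(B[i]-B[i+1])) for i in(0,1)])
for n,u,v,z in(("stand",338,213,50),("rack",243,220,20),("glue",455,227,100),("pink",313,277,50)):print(n,ray(K,E,u,v,z).round())
E
```

```text
Traceback (most recent call last):
  File "h.py", line 19, in rect
    c=max(cv2.findContours(m.astype(np.uint8),0,2)[0],key=cv2.contourArea)
ValueError: max() iterable argument is empty
```

View pics/topcrop.png

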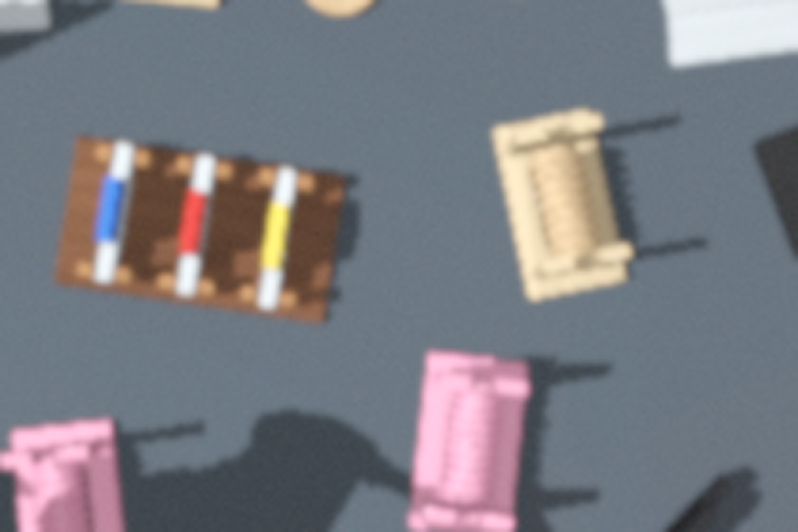

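The crop shows the three tabs in the rack (blue 219,215; red 241,218; yellow 262,221) and the natural maple front stand at (338,214). The pink stand is below it, and the choice holds.

Run:
```python
from h import *
f,K,E=cam("top")
hsv=cv2.cvtColor(f,cv2.COLOR_RGB2HSV)
for u,v in((219,215),(241,218),(262,221)):print(hsv[v,u])
sub=np.zeros(f.shape[:2],bool);sub[185:255,195:290]=1
for n,lo,hi in(("red",-1,5),("blue",105,125),("yellow",22,34)):
    m=sub&(hsv[...,0]>=lo)&(hsv[...,0]<=hi)&(hsv[...,1]>135)&(hsv[...,2]>120)
    if m.sum()<5:print(n);continue
    r,B=rect(m,80,K,E);print(n,m.sum(),np.round(r[0]),np.round(r[1],1),B.mean(0).round(1),[np.round(np.linalg.norm(B[i]-B[i+1])) for i in(0,1)])
for n,u,v,z in(("stand",338,213,50),("rack",243,220,20),("glue",455,227,100),("pink",313,277,50)):print(n,ray(K,E,u,v,z).round())
# rack corners on z=8 ; crop coords
for n,z,pts in(("rack",8,((78,136),(344,176),(325,322),(56,282))),("stand base",12,((493,128),(532,301),(627,281)))):
    print(n,[ray(K,E,190+a/3.8,160+b/3.8,z)[:2].round() .tolist() for a,b in pts])
```

```text
[108 166 231]
[  1 166 234]
[ 28 130 255]
red 79 [239. 218.] [ 5.4 15.1] [511.6 119.9  80. ] [np.float64(47.0), np.float64(17.0)]
blue 52 [219. 215.] [ 3.6 13.5] [522.6 185.1  80. ] [np.float64(42.0), np.float64(11.0)]
yellow 32 [260. 220.] [ 2. 13.] [501.8  55.7  80. ] [np.float64(41.0), np.float64(6.0)]
stand [ 524. -192.   50.]
rack [509. 114.  20.]
glue [ 470. -543.  100.]
pink [ 323. -108.   50.]
rack [[592.0, 222.0], [553.0, -9.0], [427.0, 10.0], [465.0, 241.0]]
stand base [[592.0, -138.0], [442.0, -168.0], [457.0, -250.0]]
```

```bash
cat >> h.py <<'E'
import json,sys
def plan(cp,cy,tp,ty):
    """rotz about tool z, shift in tool axes, both tool-down"""
    A=R.from_euler("xyz",[np.pi,0,cy]).as_matrix()
    d=A.T@(np.array(tp,float)-np.array(cp,float)); r=-(ty-cy); r=(r+np.pi)%(2*np.pi)-np.pi
    L=np.linalg.norm(d);print("turnz %.4f shift %.2f %.2f %.2f rows>=%.1f"%(r,*d,max(L/62.5,abs(r)/.187)))
def cmd(cp,cy,rz,dx,dy,dz):
    A=R.from_euler("xyz",[np.pi,0,cy]).as_matrix()
    return np.array(cp)+A@np.array([dx,dy,dz]),cy-rz
E
python3 - <<'E'
from h import *
plan([210.6,480.9,248.7],2.7289,[590,-35,250],3.1416)
E
```

```text
turnz -0.4127 shift -554.46 -320.42 -1.30 rows>=10.2
```

Request:
step_arm --increments "0 0 -0.4127 -554.5 -320.4 -1.3 -0.3;0 0 -0.4127 -554.5 -320.4 -1.3 -0.3;0 0 -0.4127 -554.5 -320.4 -1.3 -0.3;0 0 -0.4127 -554.5 -320.4 -1.3 -0.3;0 0 -0.4127 -554.5 -320.4 -1.3 -0.3;0 0 -0.4127 -554.5 -320.4 -1.3 -0.3;0 0 -0.4127 -554.5 -320.4 -1.3 -0.3;0 0 -0.4127 -554.5 -320.4 -1.3 -0.3;0 0 -0.4127 -554.5 -320.4 -1.3 -0.3;0 0 -0.4127 -554.5 -320.4 -1.3 -0.3;0 0 -0.4127 -554.5 -320.4 -1.3 -0.3;0 0 -0.4127 -554.5 -320.4 -1.3 -0.3;0 0 -0.4127 -554.5 -320.4 -1.3 -0.3;0 0 -0.4127 -554.5 -320.4 -1.3 -0.3"

```text
time: 2.0
tool_pos: [589.5, -33.8, 250.3]
tcp_rot: [3.141, -0.0, -3.14]
contact_force: [0.3, -0.5, 0.5]
grip_width: 32.1
```

Run:
```python
from h import *
f,K,E=cam("wrist");save(f,"w1");o=get_obs();print(o["time"],o["tool_pos"],o["tcp_rot"],o["contact_force"],o["grip_width"],o["joint_positions"])
```

```text
2.05 [589.58860075 -33.89882953 250.35954781] [ 3.14145100e+00  2.86611779e-04 -3.14023352e+00] [0.76019277 0.39034226 0.47851502] 32.0053815371174 [-1.87261854e-01  4.62133788e-01  1.33238826e+00  1.97825560e-04
  1.34681565e+00 -1.75946125e+00]
```

View pics/w1.png

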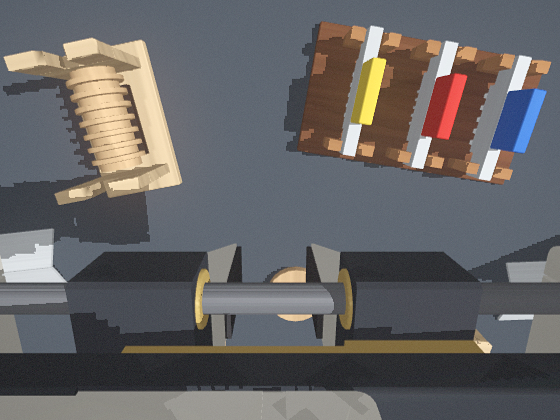

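Run:
```python
from h import *
f=cv2.imread("pics/w1.png")
cv2.imwrite("pics/w1r.png",cv2.resize(f[10:200,295:560],None,fx=3,fy=3,interpolation=cv2.INTER_CUBIC))
cv2.imwrite("pics/w1s.png",cv2.resize(f[30:215,0:200],None,fx=3.2,fy=3.2,interpolation=cv2.INTER_CUBIC))
```

```text
(no output)
```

View pics/w1r.png

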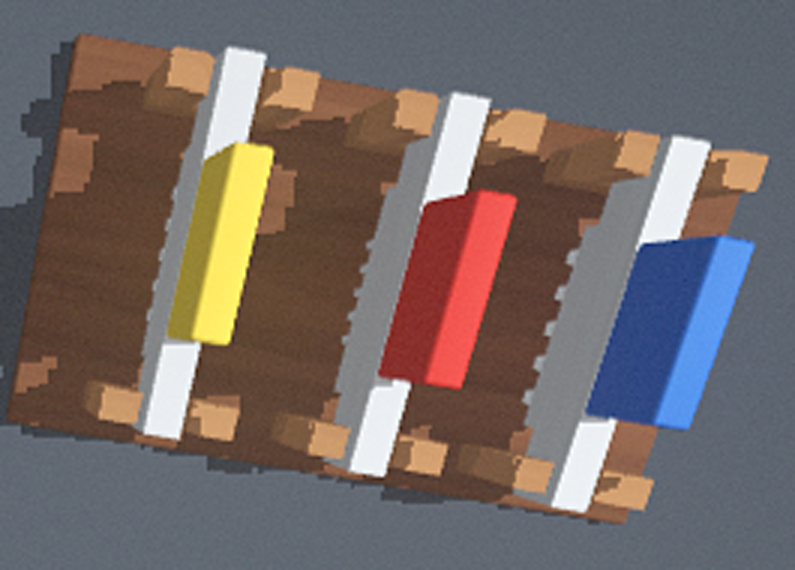

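View pics/w1s.png

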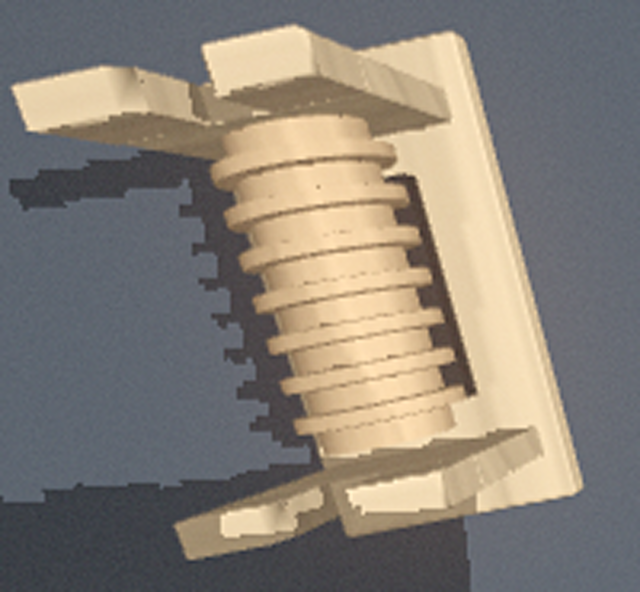

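The wrist view shows stand (100,120), yellow (370,90), red (445,105) and blue (520,120). The screw shows 7 crests over its 85 mm, so it looks like the 12 mm one. The teeth are visible too, so I measure those to decide the trial order.

Run:
```python
from h import *
f=cv2.imread("pics/w1.png")
a=[cv2.resize(f[60:150,x:x+45],None,fx=5.8,fy=5.8,interpolation=cv2.INTER_CUBIC) for x in(332,402,465)]
cv2.imwrite("pics/teeth.png",np.hstack(a))
```

```text
(no output)
```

View pics/teeth.png

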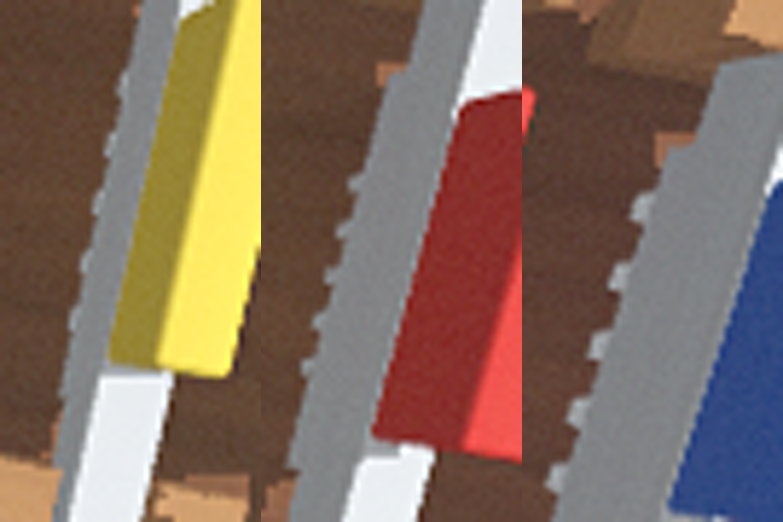

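Tooth pitch in pixels is yellow 58.8, red 46.3 and blue 67.3, a ratio of 10 : 8 : 11.6. Blue should therefore be the 12 mm leaf, so I try blue first. Now its exact pose and the stand's.

Run:
```python
from h import *
f,K,E=cam("wrist")
hsv=cv2.cvtColor(f,cv2.COLOR_RGB2HSV)
sub=np.zeros(f.shape[:2],bool);sub[:200,290:]=1
for n,lo,hi,vm in(("red",0,6,190),("blue",100,125,180),("yellow",22,34,200)):
    m=sub&(hsv[...,0]>=lo)&(hsv[...,0]<=hi)&(hsv[...,1]>110)&(hsv[...,2]>vm)
    r,B=rect(m,80,K,E);i=np.argsort([np.linalg.norm(B[i]-B[(i+1)%4]) for i in range(4)])
    e=B[(i[3]+1)%4]-B[i[3]]; e=e*np.sign(e[0])
    print(n,m.sum(),np.round(r[0],1),B.mean(0).round(1),[np.linalg.norm(B[i]-B[i+1]).round(1) for i in(0,1)],"yaw",np.arctan2(e[1],e[0]).round(3))
# bar tops (white), z=60-14=46
m=sub&(hsv[...,1]<40)&(hsv[...,2]>200)
nl,lab,st,ce=cv2.connectedComponentsWithStats(m.astype(np.uint8))
for i in range(1,nl):
    if st[i,4]>60:
        c=ce[i];print("white",st[i],c.round(1),ray(K,E,*c,46).round(1))
# stand base corners from crop (z=12): right edge
def s(a,b,z):return ray(K,E,a/3.2,30+b/3.2,z)[:2].round(1)
print("base tr/br",s(460,33,12),s(580,493,12))
print("cheek tops far L,R; near",[s(*p,105).tolist() for p in((14,88),(30,132),(103,68),(140,95),(203,45),(218,95),(298,27),(325,73))])
print("near",[s(*p,105).tolist() for p in((175,523),(190,560),(345,535),(540,430),(543,453))])
```

```text
red 832 [451.7 106.2] [511.5 117.4  80. ] [np.float64(53.5), np.float64(10.9)] yaw -0.151
blue 813 [529.2 120.6] [523.3 186.   80. ] [np.float64(54.4), np.float64(10.9)] yaw -0.161
yellow 881 [372.2  90.7] [499.   48.5  80. ] [np.float64(53.3), np.float64(11.1)] yaw -0.153
white [363  26  21  37 435] [373.1  42.6] [455.1  55.4  46. ]
white [436  41  22  37 449] [447.   58.5] [468.3 124.3  46. ]
white [507  55  25  38 450] [519.7  72.9] [480.6 193.2  46. ]
white [343 124  19  32 381] [351.9 139.5] [541.3  41.6  46. ]
white [412 137  20  32 369] [421.2 152.4] [553.7 110.6  46. ]
white [479 150  22  31 357] [489.2 164.8] [565.8 179.5  46. ]
base tr/br [ 447.1 -163.8] [ 592.5 -136.9]
cheek tops far L,R; near [[476.4, -238.4], [486.1, -236.6], [472.0, -216.5], [477.9, -208.8], [467.1, -192.2], [477.9, -190.4], [463.2, -169.4], [473.1, -164.4]]
near [[581.8, -218.3], [591.8, -216.0], [585.0, -174.1], [557.3, -120.6], [563.2, -120.3]]
```

Blue's grip is at about (523.3, 186.0, 60), yaw -0.158. Tab length 54.4 is consistent with 54, and the tab and bar midpoints agree. The front stand is at about (527.7, -192.8), yaw 0.188, with cheek width measured 70.2 and mouth 24.8.

Run:
```python
from h import *
plan([590,-35,250],3.1416,[523.3,186.1,150],2.984)
plan([523.3,186,150],2.984,[523.3,186,66],2.984)
```

```text
turnz 0.1576 shift 66.70 221.10 100.00 rows>=4.0
turnz 0.0000 shift 0.00 -0.00 84.00 rows>=1.3
```

Request:
step_arm --increments "0 0 0.1576 66.7 221.1 100 -0.3;0 0 0.1576 66.7 221.1 100 -0.3;0 0 0.1576 66.7 221.1 100 -0.3;0 0 0.1576 66.7 221.1 100 -0.3;0 0 0.1576 66.7 221.1 100 -0.3;0 0 0.1576 66.7 221.1 100 -0.3;0 0 0.1576 66.7 221.1 100 -0.3"

```text
time: 2.98
tool_pos: [524.2, 185.1, 150.9]
tcp_rot: [3.141, 0.002, 2.983]
contact_force: [-0.0, -0.5, 0.2]
grip_width: 32.0
```

Run:
```python
from h import *
f,K,E=cam("wrist");save(f,"w2");o=get_obs();print(o["time"],o["tool_pos"],o["tcp_rot"],o["contact_force"])
```

```text
3.025 [524.18684326 184.99714802 150.81648707] [3.14112038e+00 1.60314215e-03 2.98216260e+00] [-0.0218433  -0.87240183  0.02925996]
```

View pics/w2.png

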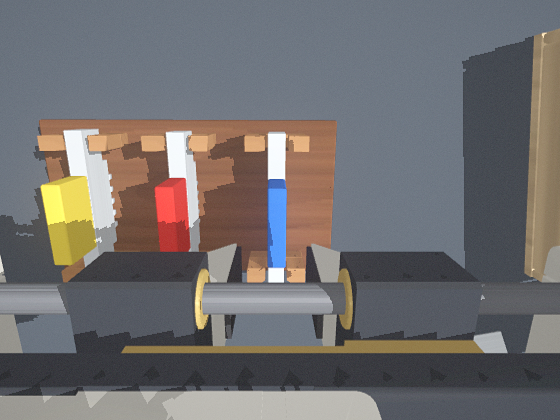

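The blue tab (277,220) sits midway between the pads (237 and 313), aligned. Descend and grip.

Request:
step_arm --increments "0 0 0 0 0 84 -0.3;0 0 0 0 0 84 -0.3;0 0 0 0 0 84 -0.3;0 0 0 0 0 84 -0.3;0 0 0 0 0 84 -1;0 0 0 0 0 84 -1;0 0 0 0 0 84 -1;0 0 0 0 0 84 -1"

```text
time: 4.03
tool_pos: [523.7, 186.2, 66.8]
tcp_rot: [3.141, 0.001, 2.984]
contact_force: [-0.9, -0.5, 6.1]
grip_width: 11.8
```

Run:
```python
from h import *
for k in range(3):
  f,K,E=cam("wrist");o=get_obs();print(o["time"],o["tool_pos"],o["tcp_rot"],o["contact_force"],o["grip_width"])
save(f,"w3")
```

```text
4.075 [523.72441415 186.21541378  66.80690107] [3.14112101e+00 1.30468727e-03 2.98408490e+00] [-0.57257949 -0.92833414  5.83040245] 11.763482532142618
4.125 [523.69443643 186.19301633  66.77287716] [3.14114686e+00 1.20966802e-03 2.98397003e+00] [-0.53082165 -0.82979545  6.24842859] 12.013679623401462
4.175 [523.67903332 186.21522236  66.77337175] [3.14118288e+00 1.19606254e-03 2.98410607e+00] [-0.05964963 -0.85347691  6.56981284] 11.958163698237572
```

View pics/w3.png

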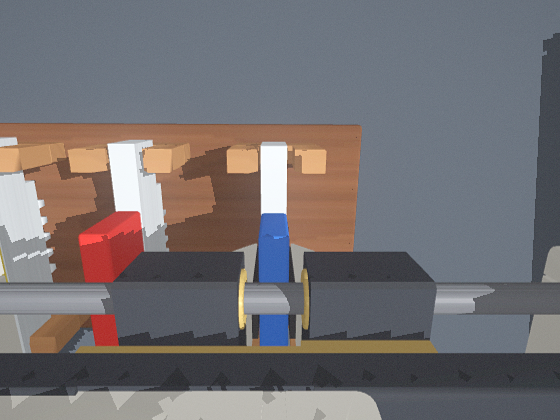

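Held (width 12.0). Lift, then go over the stand.

Run:
```python
from h import *
plan([523.3,186.1,190],2.984,[527.7,-192.8,190],3.3296)
```

```text
turnz -0.3456 shift -63.81 -373.51 -0.00 rows>=6.1
```

Request:
step_arm --increments "0 0 0 0 0 -40 -1;0 0 0 0 0 -124 -1;0 0 0 0 0 -124 -1;0 0 0 0 0 -124 -1;0 0 0 0 0 -124 -1"

```text
time: 4.8
tool_pos: [522.4, 185.9, 188.4]
tcp_rot: [-3.141, -0.003, 2.984]
contact_force: [0.4, -0.1, -1.5]
grip_width: 11.7
```

Request:
step_arm --increments "0 0 -0.3456 -63.8 -373.5 0 -1;0 0 -0.3456 -63.8 -373.5 0 -1;0 0 -0.3456 -63.8 -373.5 0 -1;0 0 -0.3456 -63.8 -373.5 0 -1;0 0 -0.3456 -63.8 -373.5 0 -1;0 0 -0.3456 -63.8 -373.5 0 -1;0 0 -0.3456 -63.8 -373.5 0 -1;0 0 -0.3456 -63.8 -373.5 0 -1;0 0 -0.3456 -63.8 -373.5 0 -1"

```text
time: 5.92
tool_pos: [527.4, -191.1, 189.2]
tcp_rot: [3.14, -0.001, -2.952]
contact_force: [0.2, 0.9, -0.8]
grip_width: 11.8
```

Run:
```python
from h import *
for k in range(2):
  f,K,E=cam("wrist");o=get_obs();print(o["time"],o["tool_pos"],o["tcp_rot"],o["contact_force"],o["grip_width"])
save(f,"w4")
```

```text
5.975 [ 527.59634785 -190.94282287  189.55197868] [ 3.14040592e+00 -7.82815023e-04 -2.95171302e+00] [ 0.79228802 -0.04407827 -0.95464031] 11.815767489990844
6.025 [ 527.75464603 -191.04758909  189.8021738 ] [ 3.14086008e+00 -3.27604919e-04 -2.95154017e+00] [-0.43728392 -0.00793054 -0.39638284] 11.720438138944292
```

View pics/w4.png

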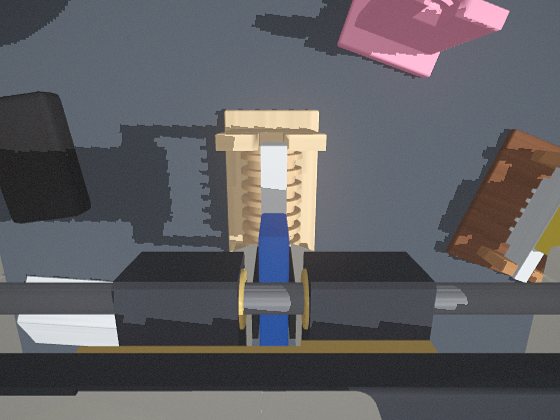

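Run:
```python
from h import *
f=cv2.imread("pics/w4.png")
cv2.imwrite("pics/w4c.png",cv2.resize(f[95:260,205:340],None,fx=3.6,fy=3.6,interpolation=cv2.INTER_CUBIC))
```

```text
(no output)
```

View pics/w4c.png

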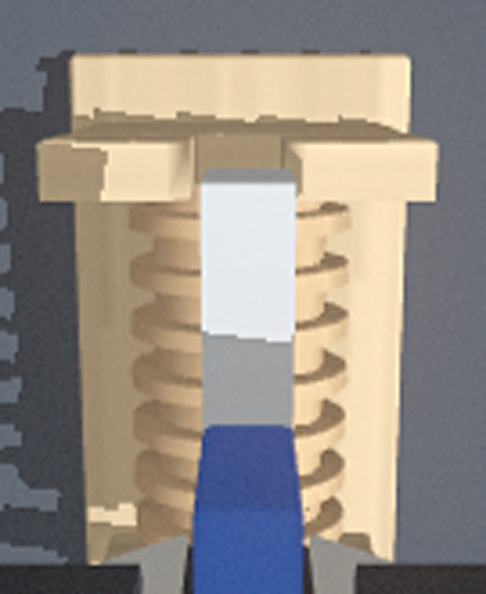

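The leaf centre is at u≈273.9 and the cheek centre at u≈271.0, which is a 1.8 mm offset and agrees with the measured TCP y of -191.0. I correct by -1.8 in tool y and descend to just above the notches.

Request:
step_arm --increments "0 0 0 0 -1.8 0 -1;0 0 0 0 -1.8 0 -1;0 0 0 0 -1.8 34 -1;0 0 0 0 -1.8 34 -1;0 0 0 0 -1.8 34 -1;0 0 0 0 -1.8 34 -1"

```text
time: 6.78
tool_pos: [528.6, -194.9, 157.3]
tcp_rot: [-3.14, 0.002, -2.954]
contact_force: [0.6, -0.6, -0.7]
grip_width: 12.1
```

Run:
```python
from h import *
for k in range(2):
  f,K,E=cam("wrist");o=get_obs();print(o["time"],o["tool_pos"],o["tcp_rot"],o["contact_force"],o["grip_width"])
save(cv2.resize(f[95:260,205:340],None,fx=3.6,fy=3.6,interpolation=cv2.INTER_CUBIC),"w5c")
```

```text
6.825 [ 528.52962002 -194.80239421  157.1316812 ] [-3.14038950e+00  1.59348210e-03 -2.95362239e+00] [ 0.30081086  0.12850927 -0.43711236] 11.889248533410248
6.875 [ 528.4171573  -194.77645341  156.96951257] [-3.14057149e+00  1.36136998e-03 -2.95369002e+00] [-0.3786743   0.64829795 -1.44856966] 12.09611092891211
```

View pics/w5c.png

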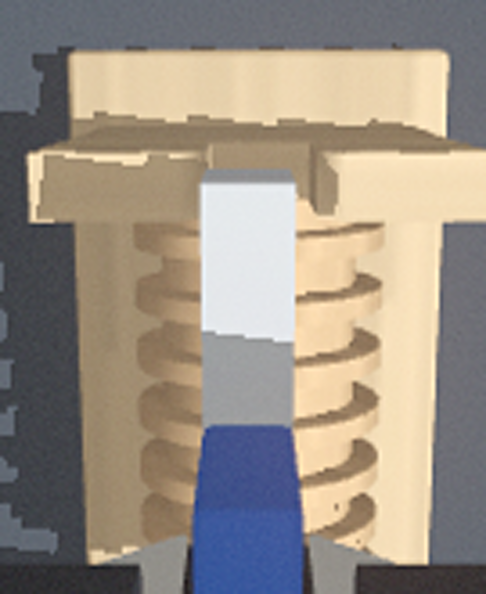

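The arm simply settles slowly (about 0.3 s), so my first command was right. I take the 1.8 mm back and let it settle.

Request:
step_arm --increments "0 0 0 0 1.8 0 -1;0 0 0 0 1.8 0 -1;0 0 0 0 1.8 0 -1;0 0 0 0 1.8 0 -1;0 0 0 0 1.8 0 -1;0 0 0 0 1.8 0 -1"

```text
time: 7.62
tool_pos: [527.7, -192.8, 156.0]
tcp_rot: [3.141, -0.0, -2.954]
contact_force: [0.5, -0.2, -1.8]
grip_width: 11.8
```

Run:
```python
from h import *
for k in range(1):
  f,K,E=cam("wrist");o=get_obs();print(o["time"],o["tool_pos"],o["tcp_rot"],o["contact_force"],o["grip_width"])
save(cv2.resize(f[95:260,205:340],None,fx=3.6,fy=3.6,interpolation=cv2.INTER_CUBIC),"w6c")
```

```text
7.675 [ 527.68667576 -192.80394831  155.99302667] [ 3.14151804e+00  5.99819976e-05 -2.95368219e+00] [ 0.30202723  0.9105906  -1.24403178] 12.046180008252103
```

View pics/w6c.png

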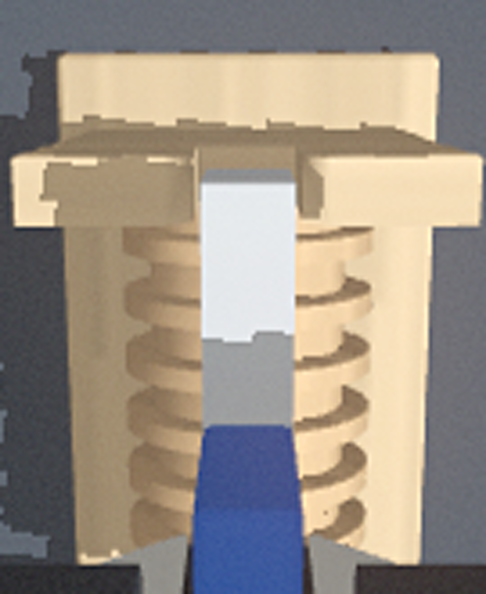

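Centred now (cheek mid 247.5, leaf 248 in crop). Descend into the notches to just above the crests (TCP ≈ 126.8 would touch).

Request:
step_arm --increments "0 0 0 0 0 14 -1;0 0 0 0 0 27 -1;0 0 0 0 0 27 -1;0 0 0 0 0 27 -1;0 0 0 0 0 27 -1;0 0 0 0 0 27 -1;0 0 0 0 0 27 -1"

```text
time: 8.55
tool_pos: [527.7, -192.8, 129.2]
tcp_rot: [-3.142, 0.0, -2.954]
contact_force: [0.8, -0.3, -1.0]
grip_width: 12.0
```

Request:
step_arm --increments "0 0 0 0 0 2 -1;0 0 0 0 0 3.5 -1;0 0 0 0 0 3.5 -1;0 0 0 0 0 3.5 -1;0 0 0 0 0 3.5 -1;0 0 0 0 0 3.5 -1"

```text
time: 9.3
tool_pos: [527.8, -192.8, 125.7]
tcp_rot: [-3.141, 0.0, -2.954]
contact_force: [-0.7, -0.1, 3.8]
grip_width: 12.0
```

Run:
```python
from h import *
for k in range(3):
  f,K,E=cam("wrist");o=get_obs();print(o["time"],o["tool_pos"],o["contact_force"],o["moment"],o["grip_width"])
```

```text
9.35 [ 527.80050691 -192.81492531  125.6535183 ] [-0.31986536  0.8683893   4.1371792 ] [0.08091451 0.12128654 0.01704646] 11.799004839901261
9.4 [ 527.78227478 -192.82324466  125.62413318] [-0.15663783 -1.08469974  3.98891943] [ 0.06777955  0.06179149 -0.0241798 ] 11.457122437513277
9.45 [ 527.78212903 -192.8365463   125.61812866] [-0.62425616  0.82720163  3.78142258] [ 0.1379168   0.02847184 -0.00104666] 11.88085018261592
```

Contact of about 5 N at TCP 125.6 means it stands on the crests, as predicted. Slide along x in small steps.

Request:
step_arm --increments "0 0 0 1 0 0 -1;0 0 0 2 0 0 -1;0 0 0 2 0 0 -1"

```text
time: 9.82
tool_pos: [526.1, -193.3, 125.7]
tcp_rot: [-3.141, 0.001, -2.954]
contact_force: [2.6, 0.2, 4.3]
grip_width: 11.7
```

Request:
step_arm --increments "0 0 0 1 0 0 -1;0 0 0 2 0 0 -1;0 0 0 2 0 0 -1"

```text
time: 10.2
tool_pos: [523.8, -193.6, 125.6]
tcp_rot: [-3.141, 0.0, -2.954]
contact_force: [1.9, 0.0, 3.6]
grip_width: 11.7
```

Request:
step_arm --increments "0 0 0 1 0 0 -1;0 0 0 2 0 0 -1;0 0 0 2 0 0 -1"

```text
time: 10.58
tool_pos: [521.7, -193.9, 125.5]
tcp_rot: [3.142, -0.0, -2.954]
contact_force: [2.9, -0.5, 4.7]
grip_width: 11.8
```

Request:
step_arm --increments "0 0 0 1 0 0 -1;0 0 0 2 0 0 -1;0 0 0 2 0 0 -1"

```text
time: 10.95
tool_pos: [518.4, -193.9, 124.5]
tcp_rot: [3.14, -0.003, -2.954]
contact_force: [-1.1, -0.2, -1.6]
grip_width: 11.9
```

Request:
step_arm --increments "0 0 0 1 0 0 -1;0 0 0 2 0 0 -1;0 0 0 2 0 0 -1"

```text
time: 11.32
tool_pos: [517.6, -194.6, 125.4]
tcp_rot: [3.141, -0.0, -2.954]
contact_force: [0.8, 0.5, -1.7]
grip_width: 11.7
```

The force dropped to the leaf's own weight at x≈518, so it has fallen into the thread. Lower in steps.

Request:
step_arm --increments "0 0 0 0 0 1 -1;0 0 0 0 0 2 -1;0 0 0 0 0 2 -1;0 0 0 0 0 2 -1;0 0 0 0 0 2 -1"

```text
time: 11.95
tool_pos: [517.8, -194.7, 123.5]
tcp_rot: [3.142, 0.0, -2.954]
contact_force: [0.2, 0.9, -1.9]
grip_width: 12.2
```

Request:
step_arm --increments "0 0 0 0 0 0.7 -1;0 0 0 0 0 1.4 -1;0 0 0 0 0 1.4 -1;0 0 0 0 0 1.4 -1;0 0 0 0 0 1.4 -1"

```text
time: 12.58
tool_pos: [517.9, -194.7, 122.1]
tcp_rot: [3.142, 0.0, -2.954]
contact_force: [-0.2, -0.2, -0.4]
grip_width: 11.9
```

Run:
```python
from h import *
for k in range(3):
  f,K,E=cam("wrist");o=get_obs();print(o["time"],o["tool_pos"],o["contact_force"],o["grip_width"])
```

```text
12.625 [ 517.85591345 -194.6458337   122.11894541] [-0.24132334 -0.80556461 -0.51324966] 12.147208607037625
12.675 [ 517.86519052 -194.64431934  122.12278078] [ 0.31976804  0.26576508 -1.29179788] 11.647678612250335
12.725 [ 517.84031953 -194.65203039  122.11821221] [ 0.06894318  0.43222412 -0.66358199] 11.839835955756087
```

Down at 122.1 (grip ≈115.3 mm above the stand's origin) with only a trace of contact: blue is fully in the thread. Release, rise and look.

Request:
step_arm --increments "0 0 0 0 0 0 -0.3;0 0 0 0 0 0 -0.3;0 0 0 0 0 0 -0.3;0 0 0 0 0 0 -0.3;0 0 0 0 0 -40 -0.3;0 0 0 0 0 -100 -0.3;0 0 0 0 0 -100 -0.3;0 0 0 0 0 -100 -0.3;0 0 0 0 0 -100 -0.3"

```text
time: 13.85
tool_pos: [517.2, -194.3, 220.6]
tcp_rot: [3.14, -0.002, -2.954]
contact_force: [0.2, -0.6, 0.7]
grip_width: 32.1
```

Run:
```python
from h import *
from h import plan
f,K,E=cam("wrist");o=get_obs();print(o["time"],o["tool_pos"],o["tcp_rot"],o["contact_force"],o["grip_width"]);save(f,"w7")
plan([517.7,-194.6,222],3.3296,[600,-60,250],3.1416)
```

```text
13.9 [ 517.25175135 -194.37061957  220.68072919] [ 3.13973956e+00 -2.11618995e-03 -2.95375623e+00] [ 0.7493024  -0.4717672   0.74714214] 32.151437688040296
turnz 0.1880 shift -106.01 116.85 -28.00 rows>=2.6
```

View pics/w7.png

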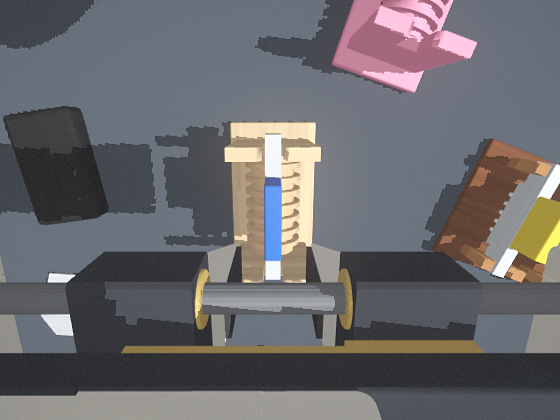

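Blue (273,220) stands upright in the notches, bar ends in both cheeks. A second view gives a triangulated height.

Request:
step_arm --increments "0 0 0.188 -106 116.9 -28 -0.3;0 0 0.188 -106 116.9 -28 -0.3;0 0 0.188 -106 116.9 -28 -0.3;0 0 0.188 -106 116.9 -28 -0.3;0 0 0.188 -106 116.9 -28 -0.3;0 0 0.188 -106 116.9 -28 -0.3;0 0 0.188 -106 116.9 -28 -0.3;0 0 0.188 -106 116.9 -28 -0.3;0 0 0.188 -106 116.9 -28 -0.3;0 0 0.188 -106 116.9 -28 -0.3"

```text
time: 15.15
tool_pos: [600.1, -60.1, 250.2]
tcp_rot: [3.142, 0.0, 3.141]
contact_force: [0.6, 0.2, 0.7]
grip_width: 32.4
```

Run:
```python
from h import *
f,K,E=cam("wrist");o=get_obs();print(o["time"],o["tool_pos"],o["tcp_rot"],o["contact_force"],o["grip_width"]);save(f,"w8")
np.savez("w8.npz",K=K,E=E)
```

```text
15.2 [600.13705676 -60.04028647 250.142426  ] [3.14154213e+00 1.07793212e-04 3.14146377e+00] [-0.54920012 -0.41404231  0.50858238] 32.08812773647433
```

View pics/w8.png

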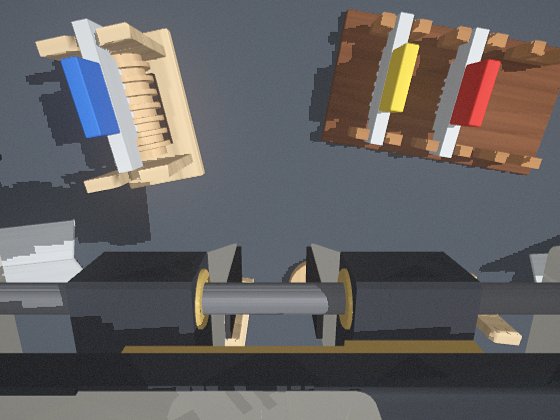

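Run:
```python
from h import *
z=np.load("w8.npz");K=z["K"];E8=z["E"]
c=capture("wrist");T=np.eye(4);T[:3,:3]=R.from_euler("xyz",[3.13973956,-2.11618995e-03,-2.95375623]).as_matrix();T[:3,3]=[517.25175135,-194.37061957,220.68072919]
E7=T@c["tool_from_camera"]
def top(fn,roi,vm):
    f=cv2.imread(fn);h=cv2.cvtColor(f,cv2.COLOR_BGR2HSV)
    s=np.zeros(h.shape[:2],bool);s[roi[0]:roi[1],roi[2]:roi[3]]=1
    m=s&(h[...,0]>100)&(h[...,0]<125)&(h[...,1]>110)
    print(np.percentile(h[m][:,2],[5,25,50,75,95]))
    m&=h[...,2]>vm
    r=cv2.minAreaRect(max(cv2.findContours(m.astype(np.uint8),0,2)[0],key=cv2.contourArea));print(r);return np.array(r[0])
p8=top("pics/w8.png",(40,150,50,125),180);p7=top("pics/w7.png",(165,275,255,290),150)
def line(E,p):
    d=E[:3,:3]@np.linalg.inv(K)@np.append(p,1);return E[:3,3],d/np.linalg.norm(d)
a,u=line(E7,p7);b,v=line(E8,p8)
s=np.linalg.lstsq(np.c_[u,-v],b-a,rcond=None)[0];A=a+u*s[0];B=b+v*s[1];print(A.round(1),B.round(1))
for zz in(135,140):print(zz,ray(K,E7,*p7,zz).round(1),ray(K,E8,*p8,zz).round(1))
```

```text
[192. 197. 199. 225. 231.]
((90.0, 95.50000762939453), (86.82886505126953, 35.87847900390625), 72.89727020263672)
[157. 247. 249. 250. 255.]
((272.5, 219.0), (82.0, 17.0), 90.0)
[ 516.9 -195.8  123.3] [ 514.8 -194.5  122.7]
135 [ 513.3 -196.4  135. ] [ 515.4 -188.2  135. ]
140 [ 511.8 -196.7  140. ] [ 515.6 -185.7  140. ]
```

Run:
```python
from h import *
f8=cv2.imread("pics/w8.png")[40:150,40:160];f7=cv2.imread("pics/w7.png")[150:290,230:320]
cv2.imwrite("pics/ab.png",np.hstack([cv2.resize(f8,(480,440),interpolation=2),cv2.resize(f7,(283,440),interpolation=2)]))
z=np.load("w8.npz");K=z["K"];E8=z["E"]
c=capture("wrist");T=np.eye(4);T[:3,:3]=R.from_euler("xyz",[3.13973956,-2.11618995e-03,-2.95375623]).as_matrix();T[:3,3]=[517.25175135,-194.37061957,220.68072919]
E7=T@c["tool_from_camera"]
def top(fn,roi,vm):
    f=cv2.imread(fn);h=cv2.cvtColor(f,cv2.COLOR_BGR2HSV)
    s=np.zeros(h.shape[:2],bool);s[roi[0]:roi[1],roi[2]:roi[3]]=1
    m=s&(h[...,0]>100)&(h[...,0]<125)&(h[...,1]>110)&(h[...,2]>vm)
    r=cv2.minAreaRect(max(cv2.findContours(m.astype(np.uint8),0,2)[0],key=cv2.contourArea));print(r);return np.array(r[0])
p8=top("pics/w8.png",(40,150,50,125),212);p7=top("pics/w7.png",(165,275,255,290),215)
def line(E,p):
    d=E[:3,:3]@np.linalg.inv(K)@np.append(p,1);return E[:3,3],d/np.linalg.norm(d)
a,u=line(E7,p7);b,v=line(E8,p8)
s=np.linalg.lstsq(np.c_[u,-v],b-a,rcond=None)[0];A=a+u*s[0];B=b+v*s[1];print(A.round(1),B.round(1))
for zz in(135,140):print(zz,ray(K,E7,*p7,zz).round(1),ray(K,E8,*p8,zz).round(1))
```

```text
((80.9935531616211, 96.50212097167969), (83.11419677734375, 15.824812889099121), 71.81095886230469)
((273.0, 223.0), (74.0, 16.0), 90.0)
[ 516.4 -195.5  133.9] [ 516.  -195.2  133.8]
135 [ 516.1 -195.6  135. ] [ 516.  -194.6  135. ]
140 [ 514.5 -195.9  140. ] [ 516.3 -191.9  140. ]
```

View pics/ab.png

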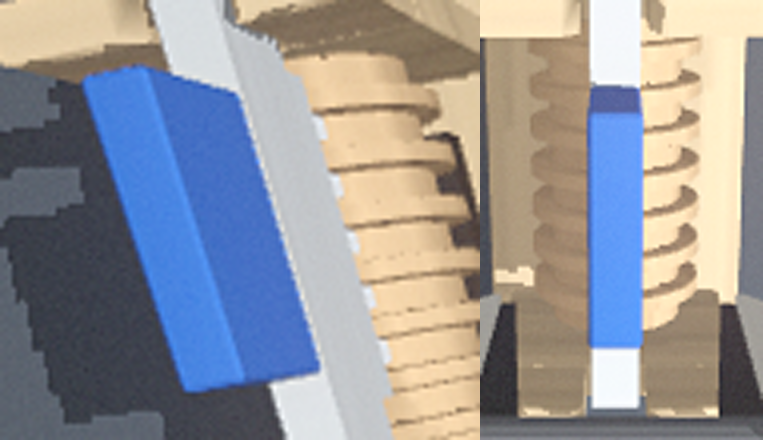

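Triangulated tab top: z 133.9 mm (135 when seated, 138 or more for a wrong leaf). The crop shows the five teeth in the grooves between crests. One last top view, then hand in.

Run:
```python
from h import *
f,K,E=cam("top");save(f,"top9");d=cv2.absdiff(f,cv2.imread("pics/top0.png")[:,:,::-1].copy()).max(2)
m=(cv2.medianBlur(d,5)>60).astype(np.uint8);n,_,st,_=cv2.connectedComponentsWithStats(m);print([s[:5].tolist() for s in st[1:] if s[4]>25])
o=get_obs();print(o["time"],o["tool_pos"],o["contact_force"])
```

```text
[[280, 139, 54, 46, 1256], [305, 140, 9, 5, 27], [269, 145, 6, 14, 58], [281, 145, 4, 9, 26], [366, 158, 40, 20, 376], [271, 164, 7, 6, 32], [266, 176, 9, 16, 93], [314, 186, 8, 16, 88], [335, 195, 12, 37, 192], [215, 197, 10, 38, 230], [166, 209, 152, 204, 11040], [299, 252, 8, 32, 125], [310, 299, 9, 4, 27], [9, 304, 101, 78, 2191], [54, 333, 12, 12, 48], [106, 335, 17, 13, 146], [298, 334, 10, 28, 141], [74, 339, 13, 15, 108], [68, 356, 58, 64, 1707], [271, 357, 24, 18, 323], [246, 366, 15, 16, 172], [270, 372, 14, 9, 78], [302, 373, 8, 10, 43], [46, 382, 15, 15, 132], [231, 383, 21, 33, 470], [303, 403, 8, 17, 78], [58, 404, 19, 16, 140]]
15.35 [600.12138507 -59.95165975 250.10255855] [ 0.1690254   0.01661728 -0.11789166]
```

View pics/top9.png

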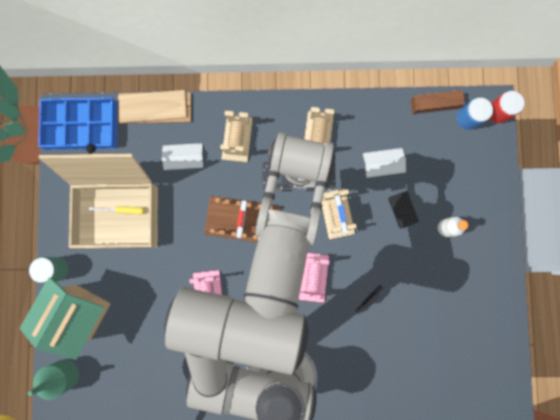

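The top view shows blue in the front stand (340,213), red in the rack (241,218), and everything else in its place. The change near (385,165) is the arm's shadow on the ridge cap.

```bash
python3 -c "
from plant import *
print(close_job())"
```

```text
the job is handed in; nothing more can be done
None
```

The blue leaf matches the front screw. I left it standing in that stand's notches with its teeth in the thread, and handed the job in at about 15 s.

- **Choosing blue first:** the wrist camera showed 7 crests over the 85 mm thread, so a 12 mm spacing. The teeth measured in the ratio 8 : 10 : 11.6 for red, yellow and blue.
- **Trying it on the thread:** blue first stood on the crests at about 5 N. I slid it about 10 mm along x until the contact force vanished, then lowered it nearly 5 mm further with almost no force. The largest settled reading was about 6 N, counting the leaf's own weight; the limit is 12 N.
- **Not tried:** I did not try red or yellow, because blue seated fully. Neither leaf left its rack slot.

**Last checks**
- **Height:** the blue tab's top triangulated to 133.9 mm, against 135 mm when seated and at least 138 mm for a wrong leaf. The 1 mm difference is within the camera calibration.
- **Position along x:** 10 to 12 mm from the stand's centre, where 18 mm is allowed. The arm reading and the camera differ by about 1.5 mm here.
- **Teeth:** the close view shows them sitting in the grooves.
- **Rest of the bench:** the gripper is clear of everything. Nothing else looks moved in the last top view, where the arm hides the yellow leaf and part of one parked stand. The wrist view after release showed yellow and red in their slots.

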